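# Sort soft rubber machine mounts from firm ones by feel

### The job

Some, all or none of the three rubber mounts on the bench may have gone soft. Judge each by squeezing it gently between the fingers, across its two steel plates, then put any soft ones in the deep grey scrap bin and stand any firm ones upright in the shallow aluminium tray. Set the mounts down rather than dropping them, do not crush them, and leave everything else where it is.

Things in the scene. Friction and masses are not known exactly. Their poses are not given: they have to be found in the camera images.
- mount_a_mid (a point): Rubber machine mount: two square steel plates (46 x 46 x 4 mm) joined by a black rubber barrel; 46 mm long over the plates, standing on the plates' lower edges, 46 mm high, about 150 g. The point is its centre, 23 mm above its underside; x runs along the barrel (squeeze the outer plate faces along x), z up. Each of the three is soft or firm by chance; all look alike.
- mount_b_mid (a point): Second mount, same looks, size and axes as the first. How mounts of this kind feel: the plate at +x gives, up to 8 mm. A soft mount gives all 8 mm at about 10 N, then is solid; a firm one gives about 2 mm at 20 N and 4 mm at 40 N. What makes it soft is a core inside, out of sight, that has dropped to the mount's -y side.
- mount_c_mid (a point): Third mount, same looks, size and axes as the first. A squeeze of 20 to 40 N on each plate is right for any mount; above 60 N on each plate it is damaged, and firm and soft can hardly be told apart.
- bin: Scrap bin: the large open box of grey plastic, the deeper of the two. Fixed; 160 (its x) x 220 (its y) x 50 mm high outside, walls and floor 5 mm. Origin: centre of its underside, on the bench; z up. Holds three mounts side by side 65 mm apart along its y, barrels along its x. It may stand left or right.
- tray: Good-parts tray: the shallow open aluminium tray. Fixed; 160 (its x) x 220 (its y) x 14 mm high outside, walls and floor 5 mm. Origin: centre of its underside, on the bench; z up. Holds three mounts side by side 65 mm apart along its y, barrels along its x. It may stand left or right.
- collar: Bystander, to be left alone: steel shaft collar, 42 mm across, 18 mm high, standing in the same row as the mounts. Origin on it, at its underside.
- wrench: Bystander, to be left alone: 160 mm wrench lying flat. Origin on it, at its underside.
- driver: Bystander, to be left alone: 180 mm screwdriver lying flat. Origin on it, at its underside.
- oil: Bystander, to be left alone: grey oil bottle, 48 mm across, 120 mm high. Origin on it, at its underside.
- parallel: Bystander, to be left alone: steel block 30 x 70 x 25 mm. Origin on it, at its underside.
- offcut: Bystander, to be left alone: wooden offcut 60 x 45 x 40 mm. Origin on it, at its underside.
- jar: Bystander, to be left alone: glass jar, 60 mm across, 70 mm high. Origin on it, at its underside.

How it is judged:
On the way:
1. one of the mounts is squeezed between the fingers ((contact force between the fingers and mount_a above 8 N or contact force between the fingers and mount_b above 8 N or contact force between the fingers and mount_c above 8 N)), for 0.2 s.
At the end, for the whole second after the job is handed in: Each soft mount (inner core dropped to its -y side) is at rest on the floor of the scrap bin, each firm mount at rest and upright (within 0.15 rad) on the floor of the tray: centre between the walls, not propped on a rim or another mount (((y of mount_a_core in the frame of mount_a_mid below 0 m and x of mount_a_mid in the frame of bin between -0.075 and 0.075 m and y of mount_a_mid in the frame of bin between -0.105 and 0.105 m and z of mount_a_mid in the frame of bin below 0.045 m and linear speed of mount_a below 0.02 m/s) or (y of mount_a_core in the frame of mount_a_mid above 0 m and x of mount_a_mid in the frame of tray between -0.075 and 0.075 m and y of mount_a_mid in the frame of tray between -0.105 and 0.105 m and z of mount_a_mid in the frame of tray below 0.034 m and linear speed of mount_a below 0.02 m/s and angle between mount_a_mid's own z axis and vertical below 0.15 rad)) and ((y of mount_b_core in the frame of mount_b_mid below 0 m and x of mount_b_mid in the frame of bin between -0.075 and 0.075 m and y of mount_b_mid in the frame of bin between -0.105 and 0.105 m and z of mount_b_mid in the frame of bin below 0.045 m and linear speed of mount_b below 0.02 m/s) or (y of mount_b_core in the frame of mount_b_mid above 0 m and x of mount_b_mid in the frame of tray between -0.075 and 0.075 m and y of mount_b_mid in the frame of tray between -0.105 and 0.105 m and z of mount_b_mid in the frame of tray below 0.034 m and linear speed of mount_b below 0.02 m/s and angle between mount_b_mid's own z axis and vertical below 0.15 rad)) and ((y of mount_c_core in the frame of mount_c_mid below 0 m and x of mount_c_mid in the frame of bin between -0.075 and 0.075 m and y of mount_c_mid in the frame of bin between -0.105 and 0.105 m and z of mount_c_mid in the frame of bin below 0.045 m and linear speed of mount_c below 0.02 m/s) or (y of mount_c_core in the frame of mount_c_mid above 0 m and x of mount_c_mid in the frame of tray between -0.075 and 0.075 m and y of mount_c_mid in the frame of tray between -0.105 and 0.105 m and z of mount_c_mid in the frame of tray below 0.034 m and linear speed of mount_c below 0.02 m/s and angle between mount_c_mid's own z axis and vertical below 0.15 rad))); the robot touches nothing.
It fails at once if a mount is squeezed with more than 60 N on each plate (sum over the fingers 120 N) (contact force between the fingers and mount_a above 120 N or contact force between the fingers and mount_b above 120 N or contact force between the fingers and mount_c above 120 N).
It fails at once if a mount is dropped: it moves faster than 0.7 m/s (a fall of 25 mm) with no finger touching it ((contact force between the fingers and mount_a below 0.05 N and linear speed of mount_a above 0.7 m/s) or (contact force between the fingers and mount_b below 0.05 N and linear speed of mount_b above 0.7 m/s) or (contact force between the fingers and mount_c below 0.05 N and linear speed of mount_c above 0.7 m/s)).
It fails at once if a bystander is moved by more than 25 mm (distance of any of collar, wrench, driver, oil, parallel, offcut, jar from where it was at the start of the episode above 0.025 m).
It also fails if it takes over 72 s, if anything falls off the work surface, if the arm or the gripper's body presses on something with over 40 N, if the wrist force passes 120 N, or if a joint passes its speed limit or range.

### The arm

A 6-joint arm with a two-finger parallel gripper is mounted at the origin on the work surface. World frame = base frame: x ahead of the robot, y to its left, z up, the work surface at z = 0. Lengths are in m, angles in rad, forces in N, time in s.
With the tool pointing down it reaches from about 0.375 to 0.9 m from the base axis. Payload 3.1 kg.
Tool frame: the origin (TCP) lies midway between the tips of the shut fingers; the grasp point (between the pads) lies 19 mm behind it; x points along the fingers, z is the direction in which the jaws open and shut, and the axes are right-handed (so a half turn about x gives the same grasp; the last joint's range is limited). The gripper opens to 85 mm and grips with 20 to 120 N. Pads are 22 mm wide; open, the fingers measure 114 mm over their backs; the gripper's body (76 mm by 85 mm) begins 54 mm behind the grasp point. The pads swing forward as they close: fully open they stand 13 mm farther back than shut.
Start: joints at [-1.498, 0.527, 1.433, -0, 1.181, -0.178], TCP at [0.155, -0.605, 0.231] pointing down, gripper open.
Joint ranges: [-3.08, 3.08], [-0.75, 2.2], [0.22, 2.44], [-1.43, 4.57], [0, 2.65], [-2.85, 2.85]. Speed limits (rad/s): [2.79, 2.79, 3.14, 3.14, 3.14, 3.14].

### API

Orientations are given as a unit quaternion [x, y, z, w].
In Python, from station import status, snapshot, camera_params, ticket gives the robot as it stands.
- The arm moves only by the tool arm_command, never from a script. Its argument "series" is a list that holds one entry, the list of rows, each a list of 4 numbers: the shift along the tool's x, y, z in mm, then the turn about the tool's x in rad. A call has 1 to 10 rows; each row shifts and turns the commanded pose from where the row before left it, along the tool's axes as they then stand; what a row does not reach is not made up. A row lasts 1/10 s, in which the tool goes at most 50 mm and 8.59 degrees, less where a joint would pass 70% of its speed; a pose out of reach is approached as far as the arm can. A call is refused whole if a number of a shift passes 50 or a number of a turn 0.15, either way. A call with a gripper value outside its range is refused whole. "jaw" is the opening in per cent of the stroke, from 0 (shut) to 100 (fully open), set as the call begins (left out, the last holds). The fingers move at their own pace and stop on an object; "force" is the grip in N (left out, the last holds). Time passes only in rows, so rows that do not move let the fingers close. It gives the time, the measured TCP pose, the force and the opening at its end, in the units of the state.
- status.sense(): the state, without advancing time (a new reading comes with each control period).
- snapshot(name): name is "scene" or "side" or "wrist"; returns the picture (480x640x3 uint8, red, green, blue); there is no depth.
- camera_params(name): a dict with "fovy" (degrees; the focal length in pixels is half the picture's height over the tangent of half this angle, whatever the lens; pixels are square), "cx", "cy" (the principal point, pixels), "k1" (the pictures are not rectified: a ray, as slopes to the right and down, at radius r is drawn at 1 + k1 r^2 times it, then the intrinsics apply), "extrinsics" (4x4, takes a point from camera to world coordinates); the wrist camera has in their place "mount" (4x4, takes a point from camera to tool coordinates, whose origin is the TCP and whose axes are the tool frame's). Camera axes: x right, y down, z forward; pixel columns grow to the right and rows downward; lengths in m; the calibration is good to about 2 mm. A picture is of the moment at which its call begins: read the wrist's pose just before it. camera_params takes no time and is no camera call.
- ticket.sign_off(): hands the job in, once; it reports no verdict.
The state is a dict: "t": time; "q": joint angles; "qd": joint speeds; "tau": joint torques, N m; "tcp_pos": TCP position; "tool_rot": TCP orientation; "force": force on the tool from outside, world axes, zero at the start; "ft_torque": the same for the moment, N m; "finger_gap": opening from 0.0 (shut) to 1.0 (fully open).
Only numpy, scipy, OpenCV 4.12 (cv2) and the standard library are available. Lean on these libraries where they do the work, as an engineer would, in place of code of your own. Each camera call takes 0.05 s, during which the arm holds its last target. There are 200 camera calls.

## Working session

There is one attempt and no reset: what is moved stays moved. The work goes in short steps, Python scripts to look and compute and a tool call to move; the robot and the scene stay as the last step left them, time stands still between calls to the robot, and variables do not carry over. Pictures are saved under pics/ and viewed, about 8 in all and at most 12, crops included, and the job is handed in when it is done.

Besides the shell and the picture viewer there is one more tool, called as name([rows], argument=value, ...), one row to a line, values as JSON. arm_command: Moves the arm, as the interface text tells. Its arguments: {"type":"object","properties":{"series":{"type":"array"},"jaw":{"type":"number"},"force":{"type":"number"}},"required":["series"]}

```bash
mkdir -p pics; cat > h.py <<'E'
import numpy as np, cv2
from station import status, snapshot, camera_params, ticket
from scipy.spatial.transform import Rotation as R
def K(p):
    f=240/np.tan(np.radians(p['fovy'])/2); return np.array([[f,0,p['cx']],[0,f,p['cy']],[0,0,1.]]),np.array([p['k1'],0,0,0.])
def T(name,s=None):
    p=camera_params(name)
    if name!='wrist': return np.array(p['extrinsics'])
    s=s or status.sense(); M=np.eye(4); M[:3,:3]=R.from_quat(s['tool_rot']).as_matrix(); M[:3,3]=s['tcp_pos']
    return M@np.array(p['mount'])
def ray(name,uv,M):
    k,d=K(camera_params(name)); n=cv2.undistortPoints(np.array(uv,float).reshape(-1,1,2),k,d)[:,0]
    return M[:3,3],np.c_[n,np.ones(len(n))]@M[:3,:3].T
def onz(name,uv,z,M):
    o,v=ray(name,uv,M); return o+v*((z-o[2])/v[:,2])[:,None]
def proj(name,P,M):
    k,d=K(camera_params(name)); W=np.linalg.inv(M); return cv2.projectPoints(np.array(P,float).reshape(-1,1,3),cv2.Rodrigues(W[:3,:3])[0],W[:3,3],k,d)[0][:,0]
def save(n,im): cv2.imwrite('pics/'+n+'.png',im[:,:,::-1])
E
python3 - <<'E'
from h import *
s=status.sense();print(s)
for n in('scene','side','wrist'):
    print(n,camera_params(n))
    save(n+'0',snapshot(n))
E
```

```text
{'t': 0.0, 'q': array([-1.49847015e+00,  5.28457319e-01,  1.43396443e+00,  4.07535229e-06,
        1.18138820e+00, -1.78495270e-01]), 'qd': array([-0.00111607, -0.00191041, -0.00115616,  0.00091003, -0.00041474,
        0.00078348]), 'tau': array([ 4.14022497e-05, -4.42347443e+01, -1.78024918e+01, -2.12419486e-04,
        8.47096700e-03, -3.95451352e-06]), 'tcp_pos': array([ 0.15510261, -0.60467877,  0.2303193 ]), 'tool_rot': array([ 0.43411608,  0.55913677, -0.43294839,  0.55809049]), 'force': array([-0.37337882, -0.382739  ,  0.54946824]), 'ft_torque': array([-0.00417426, -0.02780374, -0.05355065]), 'finger_gap': 1.000478069880462}
scene {'fovy': 55.171657843199014, 'cx': 317.9803115614283, 'cy': 248.9967221309834, 'k1': -0.018479390777579978, 'extrinsics': array([[ 0.12604584,  0.81089494, -0.57145589,  1.19862484],
       [ 0.99199516, -0.10745276,  0.06632878, -0.05100028],
       [-0.00761884, -0.57524194, -0.81794783,  0.86415624],
       [ 0.        ,  0.        ,  0.        ,  1.        ]])}
side {'fovy': 53.456135446031304, 'cx': 318.3359548028423, 'cy': 233.66411631073964, 'k1': 0.00023668616809788265, 'extrinsics': array([[-0.99668877, -0.06409714,  0.05003059,  0.56450603],
       [-0.08031398,  0.67998209, -0.72881686,  0.66763949],
       [ 0.01269517, -0.73042174, -0.68287841,  0.66887026],
       [ 0.        ,  0.        ,  0.        ,  1.        ]])}
wrist {'fovy': 62.74741527777743, 'cx': 322.9453924549601, 'cy': 241.4096846318663, 'k1': -0.0319732276715166, 'mount': array([[ 5.53036032e-04, -2.70417798e-01,  9.62742909e-01,
        -1.42102438e-01],
       [-2.12000748e-04, -9.62743066e-01, -2.70417720e-01,
         6.86952674e-02],
       [ 9.99999825e-01, -5.45514736e-05, -5.89760380e-04,
         7.00830566e-04],
       [ 0.00000000e+00,  0.00000000e+00,  0.00000000e+00,
         1.00000000e+00]])}
```

View pics/scene0.png

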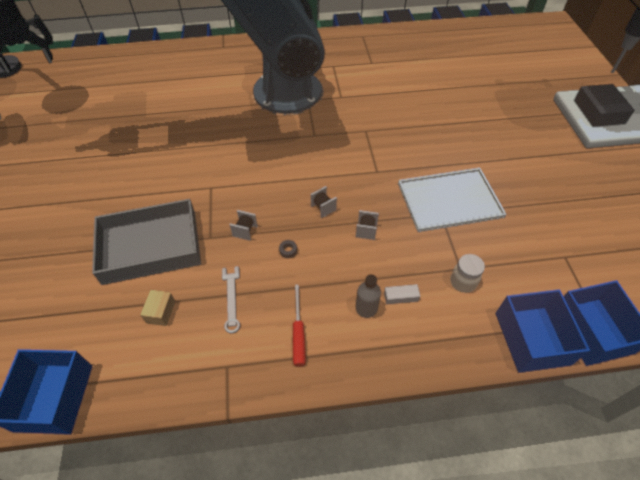

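View pics/side0.png

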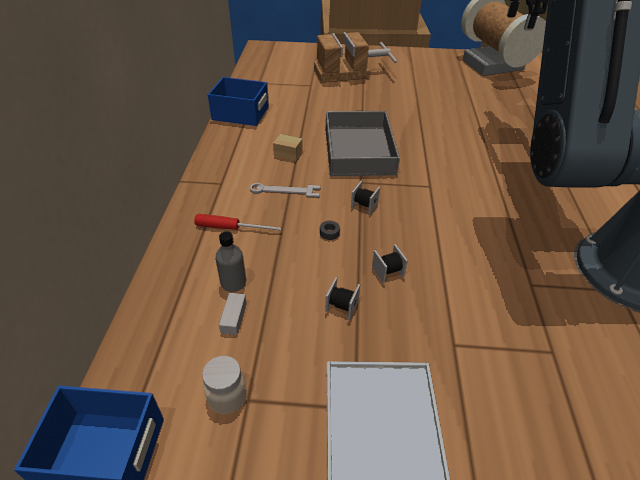

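The scene view shows the bin at left (centre about (148,242)), the tray at right (452,198), and mounts near (244,223), (324,201) and (367,224). The collar is at (288,249). In the side view the mounts are near (365,197), (390,263) and (343,300). Next I'll view a zoomed composite.

```bash
python3 - <<'E'
import cv2,numpy as np
a=cv2.imread('pics/scene0.png')[180:250,220:390]; b=cv2.imread('pics/side0.png')
r=lambda i,w,h:cv2.resize(i,(w,h),interpolation=cv2.INTER_CUBIC)
top=r(a,680,280)
bot=np.hstack([r(b[175:225,340:390],250,250),r(b[235:290,365:415],250,275)[:250],r(b[275:325,320:370],250,250)])[:, :680+70]
c=np.zeros((540,750,3),np.uint8);c[:280,:680]=top;c[290:540]=bot
cv2.imwrite('pics/comp.png',c)
from h import *
M=T('scene');S=T('side')
for n,uv in dict(binTL=(97,222),binTR=(194,203),binBR=(199,262),binBL=(97,282)).items(): print(n,onz('scene',[uv],.05 if n!='x' else 0,M).round(3))
for uv in [(400,180),(483,170),(504,214),(418,228)]: print('tray',onz('scene',[uv],.014,M).round(3))
for uv in [(327,113),(388,112),(396,164),(330,166)]: print('bin side',onz('side',[uv],.05,S).round(3))
E
```

```text
binTL [[ 0.489 -0.475  0.05 ]]
binTR [[ 0.461 -0.256  0.05 ]]
binBR [[ 0.63  -0.241  0.05 ]]
binBL [[ 0.653 -0.451  0.05 ]]
tray [[0.42  0.25  0.014]]
tray [[0.414 0.47  0.014]]
tray [[0.562 0.471 0.014]]
tray [[0.576 0.257 0.014]]
bin side [[ 0.624 -0.454  0.05 ]]
bin side [[ 0.465 -0.476  0.05 ]]
bin side [[ 0.453 -0.239  0.05 ]]
bin side [[ 0.602 -0.217  0.05 ]]
```

View pics/comp.png

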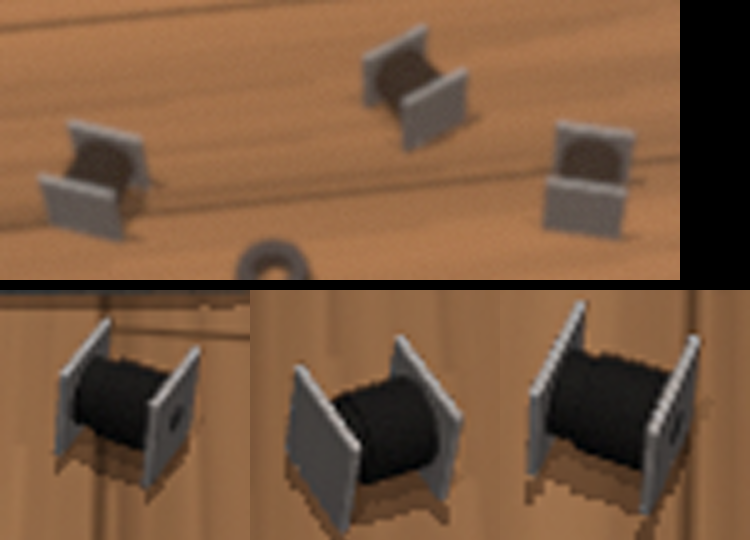

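```bash
python3 - <<'E'
from h import *
M=T('scene');S=T('side')
A={1:[(70,123),(143,138),(42,178),(120,194)],2:[(365,62),(425,27),(405,98),(467,70)],3:[(557,123),(633,132),(547,180),(627,188)]}
B={1:[(60,373),(107,322),(150,402),(198,350)],2:[(297,368),(357,445),(400,340),(460,418)],3:[(533,392),(582,305),(650,428),(697,340)]}
off={1:(0,340,175),2:(250,365,235),3:(500,320,275)}
for i in A:
    a=onz('scene',[(220+x/4,180+y/4) for x,y in A[i]],.046,M)
    o=off[i];b=onz('side',[(o[1]+(x-o[0])/5,o[2]+(y-290)/5) for x,y in B[i]],.046,S)
    for n,p in (('scene',a),('side',b)):
        d1=p[1]-p[0];d2=p[3]-p[2];e=d1/np.linalg.norm(d1)+d2/np.linalg.norm(d2)
        print(i,n,p.mean(0).round(4),'edge dir',np.degrees(np.arctan2(e[1],e[0])).round(1),np.linalg.norm(d1[:2]).round(3),np.linalg.norm(d2[:2]).round(3),'sep',(((p[2]+p[3]-p[0]-p[1])/2)[:2]).round(3))
s=status.sense();m=R.from_quat(s['tool_rot']).as_matrix();print(m.round(3))
E
```

```text
1 scene [ 0.5228 -0.1432  0.046 ] edge dir 68.0 0.045 0.047 sep [ 0.039 -0.016]
1 side [ 0.5207 -0.1446  0.046 ] edge dir -117.8 0.043 0.043 sep [-0.039  0.016]
2 scene [0.4765 0.0486 0.046 ] edge dir 116.8 0.045 0.043 sep [0.034 0.02 ]
2 side [0.4737 0.0485 0.046 ] edge dir 118.7 0.043 0.044 sep [-0.038 -0.018]
3 scene [0.5585 0.1385 0.046 ] edge dir 74.4 0.044 0.045 sep [ 0.04  -0.012]
3 side [0.5569 0.1389 0.046 ] edge dir -110.0 0.043 0.043 sep [-0.04   0.012]
[[-0.     0.969  0.248]
 [ 0.002  0.248 -0.969]
 [-1.     0.    -0.002]]
```

Mounts come out at M1 (0.522,-0.144) axis −24°, M2 (0.475,0.0485) axis 28° and M3 (0.558,0.139) axis −17°. The two views agree to within about 3 mm. I'm going above M1.

arm_command([
  [[0,31,-24,0],[0,31,-24,0],[0,31,-24,0],[0,31,-24,0],[0,31,-24,0],[0,31,-24,0],[0,31,-24,0],[0,31,-24,0],[0,31,-24,0],[0,31,-24,0]],
])

```text
t: 1.15
tcp_pos: [0.3966, -0.2945, 0.2312]
tool_rot: [0.434, 0.559, -0.434, 0.558]
force: [0.6, -0.3, -0.5]
finger_gap: 0.998
```

arm_command([
  [[0,32,-24,0],[0,32,-23,0],[0,32,-23,0],[0,32,-23,0],[0,32,-23,0]],
])

```text
t: 1.65
tcp_pos: [0.5228, -0.1424, 0.2312]
tool_rot: [0.433, 0.559, -0.434, 0.559]
force: [0.1, -0.2, 0.5]
finger_gap: 1.002
```

arm_command([
  [[5,0,0,-0.13],[5,0,0,-0.13],[5,0,0,-0.13],[5,0,0,-0.13],[5,0,0,-0.13],[5,0,0,-0.13],[0,0,0,-0.12],[0,0,0,0]],
], jaw=75, force=20)

```text
t: 2.45
tcp_pos: [0.5218, -0.1438, 0.2009]
tool_rot: [0.148, 0.692, -0.147, 0.691]
force: [-0.2, -0.3, 0.2]
finger_gap: 0.752
```

```bash
cat >> h.py <<'E'
def plan(x,y,phi,z=None):
    s=status.sense(); m=R.from_quat(s['tool_rot']).as_matrix(); p=s['tcp_pos']
    f=np.arctan2(m[1,2],m[0,2]); t=(f-np.radians(phi)+np.pi/2)%np.pi-np.pi/2
    d=np.array([x-p[0],y-p[1],0 if z is None else z-p[2]])*1000
    f2=f-t; Z=np.array([np.cos(f2),np.sin(f2)]);Y=np.array([-Z[1],Z[0]])
    print('t',round(s['t'],2),'tcp',p.round(4),'phi',np.degrees(f).round(1),'tilt x',m[2,0].round(4),'q6',s['q'][5].round(2),'gap',round(s['finger_gap'],4),'F',np.round(s['force'],1))
    print(' turn',t.round(3),'| now-axes',(d@m).round(1),'| after turn: x',-d[2].round(1),'y',(d[:2]@Y).round(1),'z',(d[:2]@Z).round(1))
E
python3 - <<'E'
from h import *
plan(.522,-.144,-24)
s=status.sense();im=snapshot('wrist');M=T('wrist',s)
g=cv2.cvtColor(im,cv2.COLOR_RGB2HSV)
ph=np.radians(-24);a=np.array([np.cos(ph),np.sin(ph)]);b=np.array([-a[1],a[0]])
P=[np.r_[np.array([.522,-.144])+.023*(i*a+j*b),.046] for i,j in((-1,-1),(-1,1),(1,1),(1,-1))]
q=proj('wrist',P,M);print(q.round())
cv2.polylines(im,[q.round().astype(int).reshape(-1,1,2)],True,(255,0,255),1)
save('w1',im)
E
```

```text
t 2.45 tcp [ 0.5218 -0.1438  0.2009] phi -24.1 tilt x -1.0 q6 -0.06 gap 0.7515 F [-0.2 -0.3  0.2]
 turn -0.001 | now-axes [-0.  -0.1  0.3] | after turn: x -0.0 y -0.1 z 0.3
[[294. 251.]
 [293. 193.]
 [353. 193.]
 [352. 251.]]
```

View pics/w1.png

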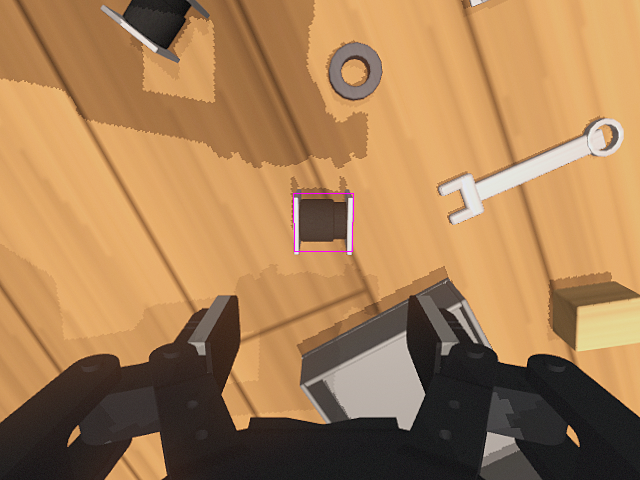

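The wrist view (4 viewed) shows M1's predicted top outline, about (294..353, 193..251), sitting on the mount to within 1–2 px, with the axis aligned to the jaws. I'll descend and squeeze at 20 N.

arm_command([
  [[35,0,0,0],[40,0,0,0],[40,0,0,0],[40,0,0,0],[25,0,0,0],[10,0,0,0],[6,0,0,0],[0,0,0,0]],
])

```text
t: 3.3
tcp_pos: [0.5225, -0.1441, 0.0055]
tool_rot: [0.148, 0.691, -0.148, 0.692]
force: [-0.0, -0.0, 0.9]
finger_gap: 0.751
```

arm_command([
  [[0,0,0,0],[0,0,0,0],[0,0,0,0],[0,0,0,0],[0,0,0,0],[0,0,0,0],[0,0,0,0],[0,0,0,0]],
], jaw=0, force=20)

```text
t: 4.1
tcp_pos: [0.5225, -0.1441, 0.0069]
tool_rot: [0.147, 0.691, -0.148, 0.692]
force: [-1.1, 0.2, 6.8]
finger_gap: 0.508
```

arm_command([
  [[0,0,0,0],[0,0,0,0],[0,0,0,0],[0,0,0,0],[0,0,0,0]],
], force=35)

```text
t: 4.6
tcp_pos: [0.5225, -0.1441, 0.0072]
tool_rot: [0.147, 0.691, -0.148, 0.692]
force: [-2.1, 0.4, 7.6]
finger_gap: 0.49
```

```bash
python3 - <<'E'
from h import *
plan(.522,-.144,-24,.2)
m=T('scene')
q=np.array([onz('scene',[uv],z,m)[0] for uv,z in [((97,222),.05),((194,203),.05),((199,262),.05),((97,282),.05)]]);print(q.mean(0))
s=np.array([onz('side',[uv],.05,T('side'))[0] for uv in [(327,113),(388,112),(396,164),(330,166)]]);print(s.mean(0))
E
```

```text
t 4.6 tcp [ 0.5225 -0.1441  0.0072] phi -24.1 tilt x -1.0 q6 -0.06 gap 0.4896 F [-2.1  0.4  7.6]
 turn -0.001 | now-axes [-1.928e+02 -1.000e-01 -1.000e-01] | after turn: x -192.8 y -0.1 z -0.4
[ 0.55819632 -0.35587055  0.05      ]
[ 0.53618738 -0.34671776  0.05      ]
```

M1 gave about 2.8 mm at 20 N and 4.4 mm at 35 N, so it is firm and goes to the tray. A soft one would stop at 38 mm, gap 0.447. I'm lifting, turning and carrying it to the far tray slot.

arm_command([
  [[-15,0,0,0],[-25,0,0,-0.06],[-25,0,0,-0.08],[-25,0,0,-0.08],[-20,0,0,-0.08],[-10,0,0,-0.08],[-10,0,0,-0.08],[0,0,0,0]],
])

```text
t: 5.4
tcp_pos: [0.5231, -0.1444, 0.1372]
tool_rot: [-0.015, 0.706, 0.013, 0.708]
force: [0.8, -0.5, -0.8]
finger_gap: 0.486
```

arm_command([
  [[0,20,-1,0],[0,30,-1,0],[0,40,-1,0],[0,40,-1,0],[0,40,-1,0],[0,40,-1,0],[0,40,-1,0],[0,40,-1,0],[0,40,0,0],[0,40,0,0]],
])

```text
t: 6.4
tcp_pos: [0.4987, 0.2271, 0.1349]
tool_rot: [-0.013, 0.707, 0.013, 0.707]
force: [1.4, -0.9, -1.7]
finger_gap: 0.485
```

arm_command([
  [[0,40,0,0],[0,40,0,0],[0,40,0,0],[0,40,0,0],[0,30,0,0],[0,12,0,0],[0,0,0,0],[0,0,0,0]],
])

```text
t: 7.2
tcp_pos: [0.4908, 0.426, 0.1347]
tool_rot: [-0.014, 0.707, 0.013, 0.706]
force: [-0.1, -0.3, -1.6]
finger_gap: 0.482
```

```bash
python3 - <<'E'
from h import *
plan(.490,.427,2.5,.012)
s=status.sense();im=snapshot('wrist');M=T('wrist',s)
save('w2',im)
for u,x,y in [(0,.493,.362)]:pass
E
```

```text
t 7.2 tcp [0.4908 0.426  0.1347] phi 2.3 tilt x -1.0 q6 0.5 gap 0.4824 F [-0.1 -0.3 -1.6]
 turn -0.004 | now-axes [122.7   1.2  -0.5] | after turn: x 122.7 y 1.0 z -0.7
```

View pics/w2.png

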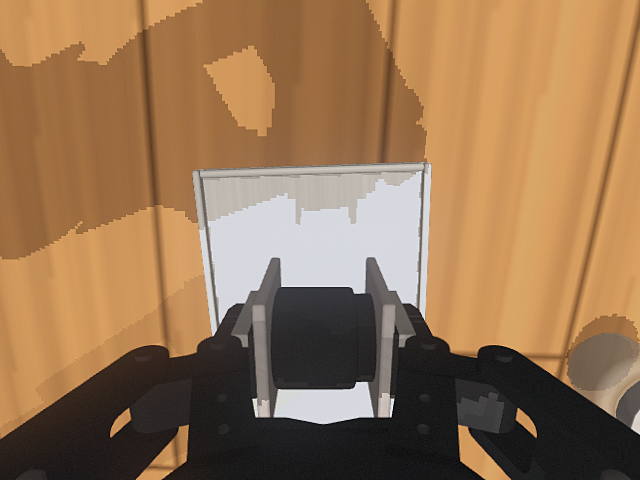

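The wrist view (5 viewed) shows the firm mount held upright over the tray. The tray's far corners are at (194,172) and (430,164).

```bash
python3 - <<'E'
from h import *
s=status.sense()
p=onz('wrist',[(194,171),(430,164)],.014,T('wrist',s));print(p.round(4))
d=p[1]-p[0];d/=np.linalg.norm(d);n=np.array([-d[1],d[0],0]);print('ang',np.degrees(np.arctan2(d[1],d[0])),'ctr',p.mean(0)-.11*n)
E
```

```text
[[0.4039 0.4648 0.014 ]
 [0.5598 0.4753 0.014 ]]
ang 3.869311044658768 ctr [0.48926322 0.36030832 0.014     ]
```

arm_command([
  [[25,0,0,0],[30,0,0,0],[25,0,0,0],[18,0,0,0],[10,0,0,0],[6,0,0,0],[4,0,0,0],[3,0,0,0],[1,0,0,0],[0,0,0,0]],
])

```text
t: 8.25
tcp_pos: [0.4915, 0.4275, 0.0138]
tool_rot: [-0.014, 0.707, 0.014, 0.707]
force: [-0.4, -0.5, -1.0]
finger_gap: 0.482
```

```bash
python3 - <<'E'
from h import *
plan(.490,.427,2.5,.012)
E
```

```text
t 8.25 tcp [0.4915 0.4275 0.0138] phi 2.3 tilt x -1.0 q6 0.5 gap 0.4822 F [-0.4 -0.5 -1. ]
 turn -0.003 | now-axes [ 1.8 -0.5 -1.5] | after turn: x 1.8 y -0.5 z -1.5
```

arm_command([
  [[1,0,0,0],[1,0,0,0],[0,0,0,0]],
])

```text
t: 8.55
tcp_pos: [0.4915, 0.4276, 0.0123]
tool_rot: [-0.014, 0.707, 0.014, 0.707]
force: [-0.5, -0.6, 3.5]
finger_gap: 0.483
```

arm_command([
  [[0,0,0,0],[0,0,0,0],[0,0,0,0],[0,0,0,0],[-20,0,0,0],[-30,0,0,0],[-40,0,0,0.08],[-30,0,0,0.13],[-20,0,0,0.13]],
], jaw=75, force=20)

```text
t: 9.45
tcp_pos: [0.4921, 0.4279, 0.154]
tool_rot: [0.108, 0.698, -0.107, 0.7]
force: [-0.5, 0.2, 0.2]
finger_gap: 0.753
```

arm_command([
  [[0,-16,9,0],[0,-32,18,0],[0,-32,19,0],[0,-32,18,0],[0,-32,19,0],[0,-32,18,0],[0,-32,19,0],[0,-32,18,0],[0,-16,10,0],[0,0,0,0]],
])

```text
t: 10.45
tcp_pos: [0.5566, 0.1351, 0.1497]
tool_rot: [0.106, 0.7, -0.107, 0.698]
force: [-0.4, 0.3, 0.1]
finger_gap: 0.748
```

```bash
cat >> h.py <<'E'
def look(x,y,phi,name):
    plan(x,y,phi,.004)
    s=status.sense();im=snapshot('wrist');M=T('wrist',s)
    ph=np.radians(phi);a=np.array([np.cos(ph),np.sin(ph)]);b=np.array([-a[1],a[0]])
    P=[np.r_[np.array([x,y])+.023*(i*a+j*b),.046] for i,j in((-1,-1),(-1,1),(1,1),(1,-1))]
    q=proj('wrist',P,M); print(q.round())
    cv2.polylines(im,[q.round().astype(int).reshape(-1,1,2)],True,(255,0,255),1); save(name,im)
E
python3 - <<'E'
from h import *
look(.558,.139,-17,'w3')
E
```

```text
t 10.45 tcp [0.5566 0.1351 0.1497] phi -17.3 tilt x -1.0 q6 0.35 gap 0.7479 F [-0.4  0.3  0.1]
 turn -0.005 | now-axes [145.7   4.4   0.5] | after turn: x 145.7 y 4.1 z 0.2
[[288. 267.]
 [286. 198.]
 [359. 198.]
 [358. 267.]]
```

View pics/w3.png

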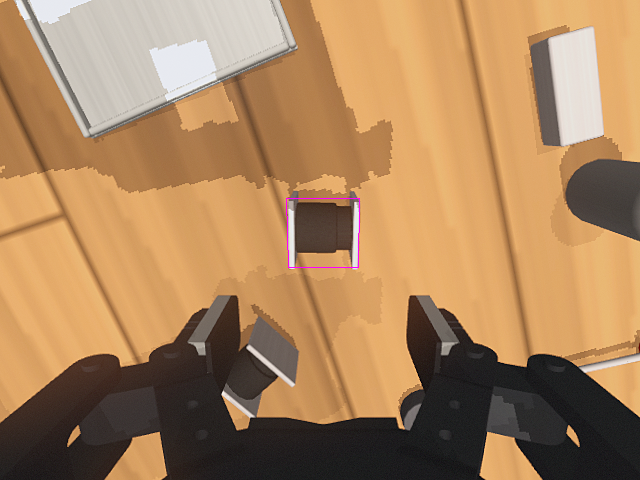

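The wrist view (6 viewed) shows M3's outline (288..359, 198..267) matching. M2 is well clear below the left finger. I'll correct y by +4 mm, then descend and squeeze.

arm_command([
  [[25,2,0,0],[35,2,0,0],[35,0,0,0],[30,0,0,0],[13,0,0,0],[6,0,0,0],[0,0,0,0]],
])

```text
t: 11.2
tcp_pos: [0.5578, 0.1432, 0.007]
tool_rot: [0.105, 0.7, -0.105, 0.699]
force: [0.5, 0.5, -0.2]
finger_gap: 0.755
```

arm_command([
  [[0,0,0,0],[0,0,0,0],[0,0,0,0],[0,0,0,0],[0,0,0,0],[0,0,0,0],[0,0,0,0],[0,0,0,0]],
], jaw=0, force=20)

```text
t: 12.0
tcp_pos: [0.5592, 0.143, 0.009]
tool_rot: [0.106, 0.698, -0.105, 0.7]
force: [-0.4, 1.1, 6.5]
finger_gap: 0.509
```

arm_command([
  [[0,0,0,0],[0,0,0,0],[0,0,0,0],[0,0,0,0],[0,0,0,0]],
], force=35)

```text
t: 12.5
tcp_pos: [0.559, 0.1431, 0.0092]
tool_rot: [0.106, 0.698, -0.105, 0.7]
force: [-1.1, 0.3, 8.7]
finger_gap: 0.492
```

arm_command([
  [[-15,0,0,0],[-25,0,0,-0.05],[-25,0,0,-0.1],[-25,0,0,-0.1],[-20,0,0,-0.1],[0,0,0,0]],
], force=20)

```text
t: 13.1
tcp_pos: [0.5603, 0.1429, 0.1208]
tool_rot: [-0.018, 0.704, 0.018, 0.709]
force: [1.0, -0.3, -0.4]
finger_gap: 0.492
```

arm_command([
  [[0,14,-4,0],[0,28,-7,0],[0,35,-9,0],[0,35,-9,0],[0,35,-9,0],[0,35,-9,0],[0,28,-6,0],[0,14,-3,0],[0,0,0,0],[0,0,0,0]],
])

```text
t: 14.1
tcp_pos: [0.4904, 0.3631, 0.1164]
tool_rot: [-0.018, 0.707, 0.017, 0.706]
force: [0.3, -0.2, -1.6]
finger_gap: 0.487
```

arm_command([
  [[0,0,0,0],[0,0,0,0],[0,0,0,0],[0,0,0,0],[0,0,0,0]],
], force=40)

```text
t: 14.6
tcp_pos: [0.4912, 0.3634, 0.1174]
tool_rot: [-0.017, 0.707, 0.017, 0.707]
force: [0.6, -0.4, -2.0]
finger_gap: 0.473
```

```bash
python3 - <<'E'
from h import *
plan(.491,.364,3,.014)
E
```

```text
t 14.6 tcp [0.4912 0.3634 0.1174] phi 2.8 tilt x -1.0 q6 0.4 gap 0.4729 F [ 0.6 -0.4 -2. ]
 turn -0.003 | now-axes [103.4   0.6  -0.2] | after turn: x 103.4 y 0.6 z -0.2
```

Readings are a bit ambiguous: the gap was slow to recover at 20 N and reached 0.473 at 40 N. I'll watch it at 20 N in the air and measure the actual plate separation with the wrist camera.

arm_command([
  [[20,0,0,0],[25,0,0,0],[20,0,0,0],[10,0,0,0],[5,0,0,0],[0,0,0,0],[0,0,0,0],[0,0,0,0],[0,0,0,0],[0,0,0,0]],
], force=20)

```text
t: 15.6
tcp_pos: [0.4913, 0.3639, 0.0379]
tool_rot: [-0.018, 0.707, 0.018, 0.707]
force: [-0.3, 0.9, -1.6]
finger_gap: 0.48
```

```bash
python3 - <<'E'
from h import *
plan(.491,.364,3,.014)
im=snapshot('wrist')
a=im[240:440,200:460]; b=cv2.imread('pics/w2.png')[240:440,200:460,::-1]
c=np.vstack([a,b]); c=cv2.resize(c,None,fx=1.5,fy=1.5); 
c=np.hstack([cv2.resize(a,None,fx=1.5,fy=2.5,interpolation=cv2.INTER_CUBIC),cv2.resize(b,None,fx=1.5,fy=2.5,interpolation=cv2.INTER_CUBIC)])
save('w4full',im);save('cmp',c)
E
```

```text
t 15.6 tcp [0.4913 0.3639 0.0379] phi 2.9 tilt x -1.0 q6 0.4 gap 0.4802 F [-0.3  0.9 -1.6]
 turn -0.002 | now-axes [23.9  0.1 -0.3] | after turn: x 23.9 y 0.1 z -0.3
```

View pics/cmp.png

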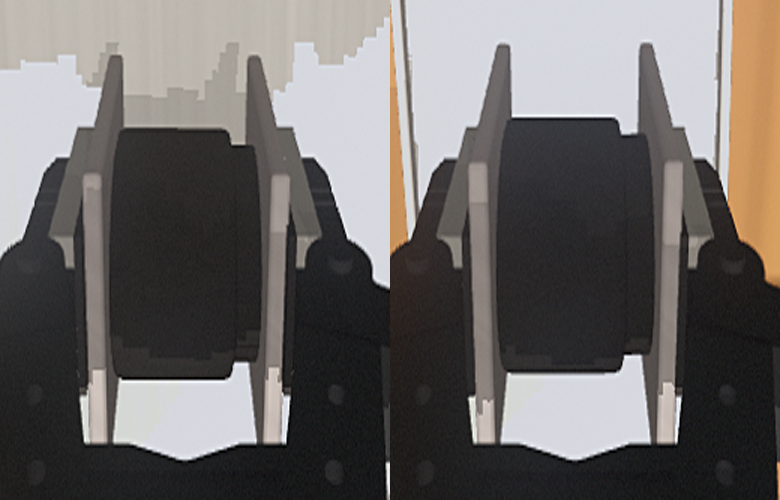

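Separation by camera (7 viewed) is about 40 mm, which agrees with the gap. When the force dropped from 40 to 20 N the gap opened from 0.473 to 0.480. A soft mount at that depth pushes back with less than 10 N, so it could not recover: M3 is firm. I'm setting it down.

arm_command([
  [[10,0,0,0],[6,0,0,0],[4,0,0,0],[2,0,0,0],[1,0,0,0],[1,0,0,0],[0,0,0,0]],
])

```text
t: 16.35
tcp_pos: [0.4905, 0.3634, 0.0144]
tool_rot: [-0.018, 0.707, 0.017, 0.707]
force: [-2.7, -2.0, 6.0]
finger_gap: 0.478
```

arm_command([
  [[0,0,0,0],[0,0,0,0],[0,0,0,0],[0,0,0,0],[-20,0,0,0],[-35,0,0,0],[-40,0,0,-0.08],[-30,0,0,-0.12],[-15,0,0,-0.12],[0,0,0,-0.12]],
], jaw=75, force=20)

```text
t: 17.35
tcp_pos: [0.4928, 0.3647, 0.1566]
tool_rot: [-0.173, 0.683, 0.174, 0.688]
force: [0.2, 0.5, -1.1]
finger_gap: 0.751
```

arm_command([
  [[0,-18,-10,0],[0,-36,-21,0],[0,-36,-22,0],[0,-36,-22,0],[0,-36,-22,0],[0,-36,-22,0],[0,-36,-21,0],[0,-36,-21,0],[0,0,0,0],[0,0,0,0]],
])

```text
t: 18.35
tcp_pos: [0.4761, 0.0489, 0.1534]
tool_rot: [-0.17, 0.686, 0.171, 0.686]
force: [0.0, -0.3, -0.4]
finger_gap: 0.749
```

```bash
python3 - <<'E'
from h import *
look(.475,.0485,28,'w5')
E
```

```text
t 18.35 tcp [0.4761 0.0489 0.1534] phi 27.9 tilt x -1.0 q6 -0.62 gap 0.7491 F [ 0.  -0.3 -0.4]
 turn -0.002 | now-axes [ 1.494e+02  1.000e-01 -1.300e+00] | after turn: x 149.4 y 0.1 z -1.2
[[287. 271.]
 [285. 204.]
 [357. 203.]
 [355. 271.]]
```

View pics/w5.png

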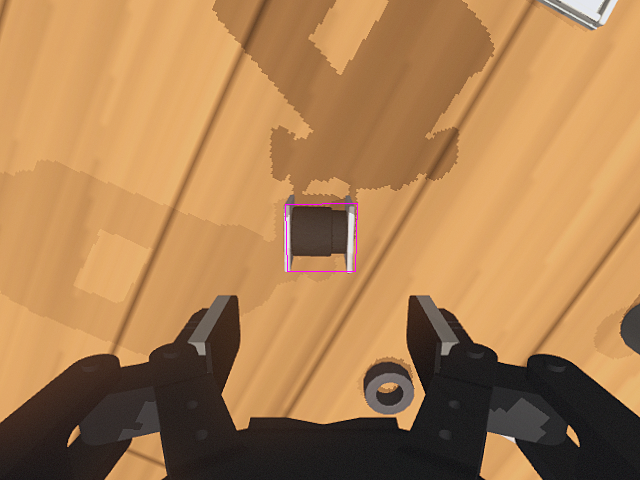

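The wrist view (8 viewed) shows M2's outline (286..357, 203..271) matching, with the collar at (389,387) clear of the fingers.

arm_command([
  [[25,0,-1,0],[35,0,0,0],[35,0,0,0],[30,0,0,0],[15,0,0,0],[6,0,0,0],[0,0,0,0]],
])

```text
t: 19.1
tcp_pos: [0.4748, 0.0505, 0.0067]
tool_rot: [-0.172, 0.686, 0.172, 0.685]
force: [0.4, 0.4, 0.3]
finger_gap: 0.748
```

arm_command([
  [[0,0,0,0],[0,0,0,0],[0,0,0,0],[0,0,0,0],[0,0,0,0],[0,0,0,0],[0,0,0,0],[0,0,0,0]],
], jaw=0, force=20)

```text
t: 19.9
tcp_pos: [0.4756, 0.0496, 0.009]
tool_rot: [-0.172, 0.685, 0.171, 0.687]
force: [-1.1, 1.1, 6.3]
finger_gap: 0.432
```

arm_command([
  [[0,0,0,0],[0,0,0,0],[0,0,0,0],[0,0,0,0],[0,0,0,0]],
], force=35)

```text
t: 20.4
tcp_pos: [0.4755, 0.0495, 0.0091]
tool_rot: [-0.172, 0.685, 0.171, 0.687]
force: [-0.9, 0.5, 7.3]
finger_gap: 0.432
```

M2 collapsed to gap 0.432 at 20 N and did not move at 35 N, so it is soft and goes to the bin. The contrast confirms that M1 and M3 are firm. The lift is next, then the carry over the bin and a look.

arm_command([
  [[-15,0,0,0],[-30,0,0,0],[-30,0,0,0.06],[-30,0,0,0.08],[-25,0,0,0.08],[-20,0,0,0.08],[-10,0,0,0.08],[0,0,0,0]],
])

```text
t: 21.2
tcp_pos: [0.4762, 0.0493, 0.1697]
tool_rot: [-0.039, 0.704, 0.039, 0.708]
force: [0.6, 0.2, -1.8]
finger_gap: 0.429
```

arm_command([
  [[0,-20,1,0],[0,-35,3,0],[0,-40,3,0],[0,-40,3,0],[0,-40,3,0],[0,-40,3,0],[0,-40,3,0],[0,-40,3,0],[0,-40,3,0],[0,-35,2,0]],
])

```text
t: 22.2
tcp_pos: [0.5423, -0.3173, 0.1665]
tool_rot: [-0.039, 0.706, 0.039, 0.706]
force: [-0.4, 0.3, -1.8]
finger_gap: 0.43
```

arm_command([
  [[0,-25,1,0],[0,-10,1,0],[0,0,0,0],[0,0,0,0]],
])

```text
t: 22.6
tcp_pos: [0.5477, -0.3483, 0.1666]
tool_rot: [-0.038, 0.707, 0.04, 0.705]
force: [-0.2, -1.1, -1.9]
finger_gap: 0.428
```

```bash
python3 - <<'E'
from h import *
plan(.547,-.351,6,.014)
save('w6',snapshot('wrist'))
E
```

```text
t 22.6 tcp [ 0.5477 -0.3483  0.1666] phi 6.4 tilt x -1.0 q6 -0.85 gap 0.4285 F [-0.2 -1.1 -1.9]
 turn 0.006 | now-axes [152.6  -3.   -0.8] | after turn: x 152.6 y -2.6 z -1.0
```

View pics/w6.png

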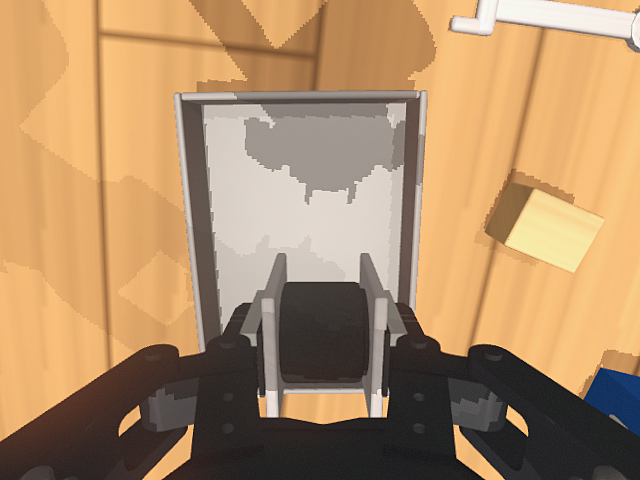

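The wrist view (9 viewed) shows the bin below, with +y rim corners at (176,95) and (426,92). The −y rim shows at about (322,390).

```bash
python3 - <<'E'
from h import *
s=status.sense();M=T('wrist',s)
p=onz('wrist',[(176,95),(426,92)],.05,M);print(p.round(4),np.linalg.norm(p[1]-p[0]))
d=p[1]-p[0];d/=np.linalg.norm(d);n=np.array([-d[1],d[0],0]);c=p.mean(0)-.11*n;a=np.degrees(np.arctan2(d[1],d[0]));print('ang',a,'ctr',c, '-y rim',onz('wrist',[(322,390)],.05,M))
plan(c[0],c[1],a,.015)
E
```

```text
[[ 0.4466 -0.2683  0.05  ]
 [ 0.6014 -0.2495  0.05  ]] 0.1558876923960467
ang 6.938961442265523 ctr [ 0.53727863 -0.3680815   0.05      ] -y rim [[ 0.56080953 -0.46998286  0.05      ]]
t 22.65 tcp [ 0.5478 -0.348   0.1668] phi 6.4 tilt x -1.0 q6 -0.85 gap 0.4278 F [-0.1  0.8 -1.3]
 turn -0.01 | now-axes [151.8 -19.2 -12.5] | after turn: x 151.8 y -18.7 z -12.9
```

arm_command([
  [[0,-8,-5,0],[0,-9,-5,0],[25,0,0,0],[30,0,0,0],[30,0,0,0],[25,0,0,0],[18,0,0,0],[10,0,0,0],[5,0,0,0],[0,0,0,0]],
])

```text
t: 23.65
tcp_pos: [0.5403, -0.3683, 0.0243]
tool_rot: [-0.039, 0.706, 0.039, 0.706]
force: [0.6, 0.7, -1.3]
finger_gap: 0.428
```

arm_command([
  [[3,0,0,0],[2,0,0,0],[2,0,0,0],[1,0,0,0],[0,0,0,0]],
])

```text
t: 24.15
tcp_pos: [0.5403, -0.368, 0.0163]
tool_rot: [-0.039, 0.706, 0.039, 0.706]
force: [0.1, -0.3, -2.2]
finger_gap: 0.427
```

arm_command([
  [[1,0,0,0],[1,0,0,0],[0.5,0,0,0],[0,0,0,0]],
])

```text
t: 24.55
tcp_pos: [0.5404, -0.3682, 0.0143]
tool_rot: [-0.039, 0.706, 0.039, 0.706]
force: [-0.6, 0.7, 2.5]
finger_gap: 0.425
```

arm_command([
  [[0,0,0,0],[0,0,0,0],[0,0,0,0],[0,0,0,0],[0,0,0,0],[-20,0,0,0],[-40,0,0,0],[-50,0,0,0],[-50,0,0,0],[-40,0,0,0]],
], jaw=72, force=20)

```text
t: 25.55
tcp_pos: [0.5408, -0.3685, 0.217]
tool_rot: [-0.04, 0.705, 0.038, 0.707]
force: [0.5, -0.7, -0.7]
finger_gap: 0.722
```

```bash
python3 - <<'E'
from h import *
plan(.54,-.368,6)
w=snapshot('wrist');s=snapshot('scene');d=snapshot('side')
r=lambda i,w,h:cv2.resize(i,(w,h),interpolation=cv2.INTER_CUBIC)
c=np.hstack([r(w[60:460,160:480],240,300),r(s[150:300,80:230],260,300)[:300],np.zeros((300,300,3),np.uint8)])
c[:,500:800]=r(s[160:235,390:510],300,300*75//75)
e=np.hstack([r(s,400,300),r(d,400,300)])
save('fin',np.vstack([c,e]))
E
```

```text
t 25.55 tcp [ 0.5408 -0.3685  0.217 ] phi 6.3 tilt x -1.0 q6 -0.88 gap 0.7221 F [ 0.5 -0.7 -0.7]
 turn 0.005 | now-axes [-0.   0.6 -0.8] | after turn: x -0.0 y 0.6 z -0.8
```

View pics/fin.png

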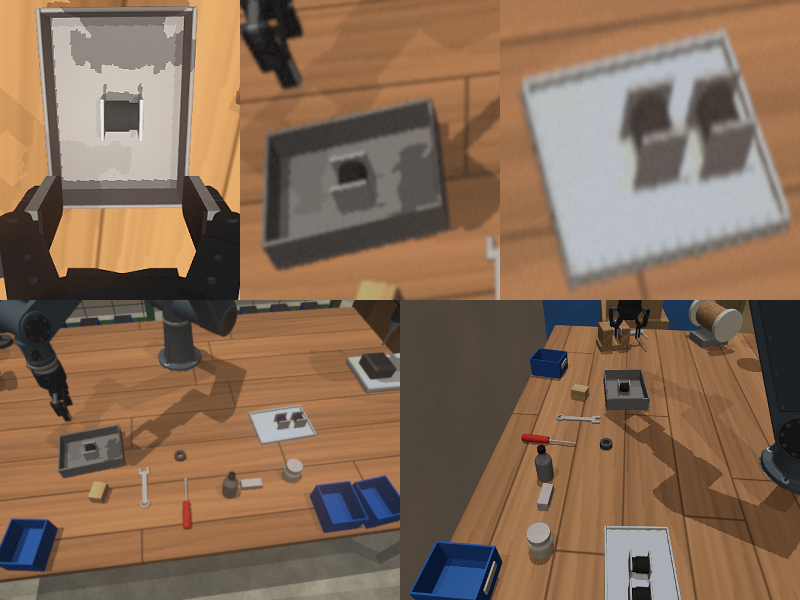

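The final composite (10 viewed) shows M2 upright in the middle of the bin and M1 and M3 upright on the tray floor, clear of the rim. The bystanders are where they were and the gripper is clear.

```bash
python3 -c "
from station import ticket;print(ticket.sign_off())"
```

```text
the job is handed in; nothing more can be done
None
```

I squeezed all three mounts, put the one soft mount in the scrap bin and stood the two firm ones in the tray. The job was handed in at about 26 s of the 72 s allowed.

| Mount, by where it stood on the bench | Jaw opening at 20 N | Jaw opening at 35 N | Judgement | Placed in |
|---|---|---|---|---|
| At y = −0.14 | 43.2 mm | 41.6 mm | Firm | Tray |
| At y = +0.14 | 43.3 mm | 41.8 mm | Firm | Tray |
| At y = +0.05 | 36.7 mm | 36.7 mm (no change) | Soft | Bin |

**Last checks:** The final pictures show both firm mounts upright on the tray floor and the soft one standing near the middle of the bin. The gripper is clear, and by eye none of the bystanders have moved.

**What disagreed:**
- **Squeeze depth:** the firm mounts gave 1–2 mm more than the description says and recovered only partly when the force was reduced. I raised the grip to 40 N on the one at y = +0.14, and it gave about 5.8 mm. By the stated stiffness that could mean a force close to the 60 N limit, but I had no direct reading of it. The clear contrast with the soft mount settled the judgement.
- **Bin position:** the scene and side cameras put the bin centre about 2 cm apart. I corrected it from a close wrist view before lowering the mount.

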